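# Weight down the glue press with the full tin

## Task

The small wooden glue press has a glued sample on its tray: first push the tray in until it meets its stop, fully home. Then find out by feel which of the three identical closed tins is the heavy one, and stand it upright in the middle of the press plate so that its weight closes the press. Set it down, do not drop it; leave the two light tins standing on the table, and do not tip over any tin or the large glue bottle.

Things in the scene. Friction and masses are not known exactly. Their poses are not given: they have to be found in the camera images.
- press: wooden glue press fixed to the table, 160 mm (x) by 150 mm (y), side cheeks 52 mm high, four steel corner posts to 86 mm high at x = +-56, y = +-50 mm. Origin: centre of its underside; the tray's front faces its own -x. Its yaw varies.
- press_tray (a joint): position of the sliding tray, m: 0 = pulled out 50 mm towards the press's -x, 0.05 = fully home against its stop (the front board touches the cheeks). Pushed along the press's +x; about 2 N of friction; it stays where it is left.
- tray_front (a point): middle of the top edge of the outer face of the tray's front board: a board 150 mm wide (y), 12 mm thick, from 20 to 54 mm above the table. Moves with the tray; axes as the press (+x is the way in).
- press_plate (a joint): how far the spring-borne press plate has sunk, m: 0 = up, 0.008 = closed on its stop. Needs about 2.4 N to start and 3.5 N to close: the heavy tin closes it, a light one does not move it.
- plate_mid (a point): centre of the upper face of the press plate, a level plywood plate 130 by 116 mm, 71 mm above the table when up, 63 mm when closed; axes as the press.
- tin_a: one of three closed tins that look exactly alike: plain aluminium cylinder with a lid, 56 mm diameter, 70 mm tall, standing upright on the table. Origin: centre of its underside, z up. One of the three (any of them) holds a loose steel slug and weighs 0.5 to 0.75 kg; the other two hold only a loose cardboard spacer, about 0.13 kg.
- tin_b: one of three closed tins that look exactly alike: plain aluminium cylinder with a lid, 56 mm diameter, 70 mm tall, standing upright on the table. Origin: centre of its underside, z up. One of the three (any of them) holds a loose steel slug and weighs 0.5 to 0.75 kg; the other two hold only a loose cardboard spacer, about 0.13 kg.
- tin_c: one of three closed tins that look exactly alike: plain aluminium cylinder with a lid, 56 mm diameter, 70 mm tall, standing upright on the table. Origin: centre of its underside, z up. One of the three (any of them) holds a loose steel slug and weighs 0.5 to 0.75 kg; the other two hold only a loose cardboard spacer, about 0.13 kg.
- glue_bottle: large white glue bottle, 64 mm diameter, 190 mm tall, standing at the far side; a bystander. Origin: centre of its underside, z up.

How it is judged:
By the outcome, as a careful person would: the job done as asked, in the order asked, and still so for the second after the job is handed in, with the robot touching nothing.
It also fails if it takes over 64 s, if anything falls off the work surface, if the arm or the gripper's body presses on something with over 40 N, if the wrist force passes 120 N, or if a joint passes its speed limit or range.

## Robot

A 7-joint arm with a two-finger parallel gripper is mounted at the origin on the work surface. World frame = base frame: x ahead of the robot, y to its left, z up, the work surface at z = 0. Lengths are in m, angles in rad, forces in N, time in s.
With the tool pointing down it reaches from about 0.4 to 0.875 m from the base axis. Payload 6.5 kg.
Tool frame: the origin (TCP) lies at the very end of the fingers, on their centre line; the grasp point (between the pads) lies 19 mm behind it; z points along the fingers, y is the line along which they close (so a half turn about z gives the same grasp; the last joint's range is limited). The gripper opens to 88 mm and grips with 3 to 60 N. Pads are 18 mm wide; open, the fingers measure 123 mm over their backs; the gripper's body (75 mm by 187 mm) begins 45 mm behind the grasp point.
Start: joints at [1.251, 0.536, -0.004, 1.538, 0.003, 1.067, -0.071], TCP at [0.163, -0.629, 0.219] pointing down, gripper open.
Joint ranges: [-2.7, 2.7], [-0.37, 2.16], [-1.27, 1.26], [0.24, 2.4], [-1.31, 4.45], [0.19, 1.91], [-2.76, 2.76]. Speed limits (rad/s): [2.39, 2.39, 3.14, 3.14, 3.14, 3.14, 3.14].

## Interface

Orientations are given as a unit quaternion [w, x, y, z].
In Python, from workcell import * gives the robot as it stands. The module is installed in compiled form; this text tells all that it offers.
- The arm moves only by the shell command python3 -m inch 'ROWS' [FORCE]. ROWS is JSON, a list of rows, each an object of numbers: "jaw": the closure, from -1 (fully open) to 1 (shut); "dx", "dy", "dz": the shift along the tool's x, y, z scaled (see below); "yaw": the turn about the tool's z scaled (see below). In form: [{"jaw": .., "dx": .., "dy": .., "dz": .., "yaw": ..}, ...]. A call has 1 to 20 rows; each row shifts and turns the commanded pose from where the row before left it, along the tool's axes as they then stand; what a row does not reach is not made up. The controller multiplies each number of a shift by 25 mm and each number of a turn by 8 degrees. A row lasts 1/8 s, in which the tool goes at most 62.5 mm and 10.7 degrees, less where a joint would pass 70% of its speed; a pose out of reach is approached as far as the arm can. A call with a number of a shift or a turn outside -1 to 1 is refused whole. A call with a gripper value outside its range is refused whole. The fingers move at their own pace and stop on an object; FORCE is the grip in N (left out, the last holds). Time passes only in rows, so rows that do not move let the fingers close. It gives the time, the measured TCP pose, the force, the opening and the grip force at its end, in the units of the state.
- get_obs(): the state, without advancing time (a new reading comes with each control period).
- grab_frame(name): name is "side" or "top"; returns a dict with "frame" (480x640x3 uint8, blue, green, red), "depth" (480x640 float32, m along the optical axis (not along the pixel's ray), 0 where there is no reading), "vfov" (degrees; the focal length in pixels is half the picture's height over the tangent of half this angle, whatever the lens; pixels are square), "cx", "cy" (the principal point, pixels), "camera_from_world" (4x4, takes a point from world to camera coordinates). Camera axes: x right, y down, z forward; pixel columns grow to the right and rows downward; lengths in m; the calibration is good to about 2 mm. A picture is of the moment at which its call begins.
- finish_job(): hands the job in; it is judged then, once.
The state is a dict: "time": time; "joint_pos": joint angles; "dq": joint speeds; "joint_torque": joint torques, N m; "tcp_pos": TCP position; "ee_rot": TCP orientation; "wrist_force": force on the tool from outside, world axes, zero at the start; "wrist_torque": the same for the moment, N m; "grip_width": finger opening in m; "finger_force": force on a finger pad.
Only numpy, scipy, OpenCV 4.12 (cv2) and the standard library are available. Lean on these libraries where they do the work, as an engineer would, in place of code of your own. Each camera call takes 0.05 s, during which the arm holds its last target. There are 200 camera calls.

## Working session

There is one attempt and no reset: what is moved stays moved. The work goes in short steps, Python scripts to look and compute and a shell command to move; the robot and the scene stay as the last step left them, time stands still between calls to the robot, and variables do not carry over. Pictures are saved under pics/ and viewed, at most 10 in all, crops included, and the job is handed in when it is done.

```bash
mkdir -p pics; cat > h.py <<'E'
from workcell import *
import numpy as np, cv2
def cloud(f):
    d=f["depth"];H,W=d.shape;fl=H/2/np.tan(np.radians(f["vfov"])/2)
    u,v=np.meshgrid(np.arange(W),np.arange(H))
    P=np.stack([(u-f["cx"])/fl*d,(v-f["cy"])/fl*d,d,np.ones_like(d)],-1)
    X=P@np.linalg.inv(f["camera_from_world"]).T
    X=X[...,:3]; X[d==0]=np.nan
    return X
E
python3 - <<'E'
from h import *
o=get_obs(); print(o)
for n in("side","top"):
    f=grab_frame(n); cv2.imwrite(f"pics/{n}0.png",f["frame"]); np.savez(f"{n}0.npz",X=cloud(f),img=f["frame"])
    print(n,f["vfov"],np.linalg.inv(f["camera_from_world"]).round(3).tolist(),(f["depth"]>0).mean())
E
```

```text
{'time': 0.0, 'joint_pos': array([ 1.25081199,  0.53714863, -0.00441782,  1.53884075,  0.00255647,
        1.06730204, -0.07120557]), 'dq': array([-3.55494718e-05,  5.76067395e-04, -1.32076062e-05, -4.78893310e-04,
       -4.07367570e-04, -1.69236297e-04,  1.33450226e-03]), 'joint_torque': array([ 7.34897712e-04, -5.70984185e+01,  9.90521461e-01, -2.51601863e+01,
       -5.63706807e-02,  1.77149201e-02,  1.61663515e-04]), 'tcp_pos': array([ 0.16301716, -0.62856908,  0.21786328]), 'ee_rot': array([-8.32281546e-04,  9.91957898e-01,  1.26565448e-01, -1.55134209e-04]), 'wrist_force': array([-0.02494717, -0.32232397, -0.49287251]), 'wrist_torque': array([-0.01679248,  0.00254725,  0.00569901]), 'finger_force': 0.0, 'grip_width': 0.08765414209970132}
side 50.504194568031465 [[-0.994, -0.074, 0.085, 0.545], [-0.11, 0.491, -0.864, 0.628], [0.023, -0.868, -0.496, 0.457], [0.0, 0.0, 0.0, 1.0]] 0.9960188802083333
top 47.70420487631043 [[-0.001, -0.987, 0.162, 0.497], [-1.0, 0.005, 0.023, -0.029], [-0.024, -0.162, -0.987, 0.904], [0.0, 0.0, 0.0, 1.0]] 0.9959375
```

View pics/top0.png

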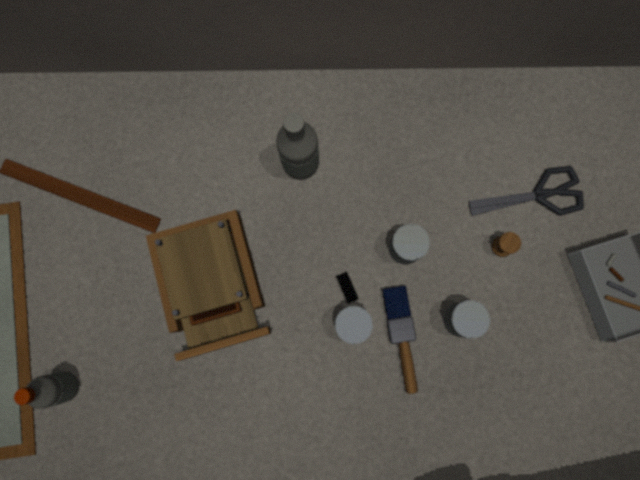

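View pics/side0.png

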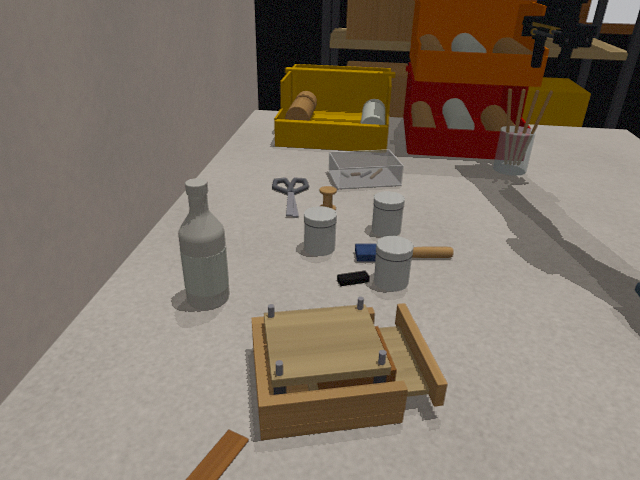

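The top view shows the press around (205,270), its pulled-out tray board around (222,342), the tins at (410,243), (353,323) and (469,319), and the bottle at (298,150). The side view shows the same layout, with a brush and a black block near the tins.

```bash
python3 - <<'E'
from h import *
D=np.load("top0.npz");X=D["X"];Z=X[...,2]
print("table",np.nanmedian(Z[300:450,480:560]))
def comps(lo,hi,amin=40):
    m=((Z>lo)&(Z<hi)).astype(np.uint8); n,l,s,c=cv2.connectedComponentsWithStats(m)
    for i in range(1,n):
        if s[i,4]>=amin:
            p=X[l==i]; xy=p[:,:2].astype(np.float32)
            r=cv2.minAreaRect(xy*1000); (cc,rad)=cv2.minEnclosingCircle(xy)
            print(lo,hi,"px",c[i].round(),s[i,4],"mean",p.mean(0).round(4),"rect",np.round(r[0],1),np.round(r[1],1),round(r[2],1),"circ",np.round(cc,4),round(rad,4))
comps(.062,.078); comps(.042,.060); comps(.079,.1,3); comps(.12,.25)
S=np.load("side0.npz")["X"]
for px in [(320,215),(389,200),(394,245)]:
    w=S[px[1]-12:px[1]+12,px[0]-18:px[0]+18].reshape(-1,3); w=w[(w[:,2]>.064)&(w[:,2]<.078)]; print("side lid",w.mean(0).round(4),len(w))
E
```

```text
table -0.00025813584783374033
0.062 0.078 px [300. 165.] 101 mean [0.7511 0.0172 0.0698] rect [754.7  18.9] [20.4 59.7] 7.5 circ [0.7647 0.0202] 0.0299
0.062 0.078 px [200. 269.] 6177 mean [0.5855 0.1724 0.0716] rect [586.7 173.5] [130.5 117.1] 16.2 circ [0.5865 0.1724] 0.0861
0.062 0.078 px [410. 242.] 1075 mean [ 0.6271 -0.1535  0.07  ] rect [ 627.7 -153.9] [55.6 57. ] 45.2 circ [ 0.6276 -0.154 ] 0.0289
0.062 0.078 px [470. 319.] 1166 mean [ 0.5088 -0.2398  0.0697] rect [ 509.2 -240.2] [55.6 57.4] 0.6 circ [ 0.5091 -0.2403] 0.0292
0.062 0.078 px [353. 324.] 1117 mean [ 0.5006 -0.0636  0.0703] rect [500.3 -63.7] [54.7 55.6] 89.7 circ [ 0.5008 -0.0636] 0.0285
0.062 0.078 px [ 55. 388.] 185 mean [0.4058 0.3858 0.0698] rect [404.5 389.8] [47.8 23.2] 10.5 circ [0.4024 0.4011] 0.024
0.042 0.06 px [302. 168.] 111 mean [0.7519 0.0165 0.0512] rect [758.5  16.2] [27.2 63.5] 16.8 circ [0.7716 0.0201] 0.0319
0.042 0.06 px [203. 260.] 2256 mean [0.6016 0.1732 0.0525] rect [586.8 173.7] [160.4 151. ] 16.2 circ [0.5864 0.1732] 0.109
0.042 0.06 px [509. 242.] 393 mean [ 0.6294 -0.3136  0.0457] rec
[... 1062 characters left out ...]
38. 293.] 26 mean [0.5468 0.1092 0.0849] rect [546.9 109.4] [8.  6.4] 53.7 circ [0.5466 0.1096] 0.0041
0.079 0.1 px [174. 312.] 26 mean [0.5189 0.2049 0.0863] rect [518.9 205.2] [6.8 6.1] 89.5 circ [0.5189 0.2052] 0.0038
0.079 0.1 px [ 43. 391.] 572 mean [0.4039 0.3938 0.0896] rect [402.9 399.1] [46.  40.1] 11.9 circ [0.4019 0.4023] 0.0237
0.12 0.25 px [295. 137.] 1331 mean [0.7693 0.0201 0.1507] rect [773.2  20.5] [53.8 59.9] 12.1 circ [0.776  0.0213] 0.031
0.12 0.25 px [ 23. 396.] 267 mean [0.4023 0.401  0.1297] rect [401.7 402.5] [21.7 22.7] 45.3 circ [0.4023 0.4032] 0.0123
side lid [ 0.6249 -0.1521  0.0691] 465
side lid [ 0.5065 -0.2382  0.0689] 391
side lid [ 0.4993 -0.0614  0.0691] 621
```

```bash
cat >> h.py <<'E'
from scipy.spatial.transform import Rotation as R
def to(t,yaw=None):
    "shift (units of 25 mm, tool axes after yaw) and yaw (units of 8 deg) to world target; yaw = wanted tool-x heading, deg"
    o=get_obs();q=o["ee_rot"];M=R.from_quat(q[[1,2,3,0]]).as_matrix()
    h=np.degrees(np.arctan2(M[1,0],M[0,0])); w=h if yaw is None else yaw
    dyaw=-((w-h+180)%360-180); a=np.radians(w)
    d=np.array(t)-o["tcp_pos"]
    s=np.array([d@[np.cos(a),np.sin(a),0],d@[np.sin(a),-np.cos(a),0],-d[2]])/.025
    print("t",round(o["time"],2),"tcp",o["tcp_pos"].round(4),"h",round(h,2),"units",s.round(2),"yaw",round(dyaw/8,2),"F",o["wrist_force"].round(2),"w",round(o["grip_width"],4),"ff",round(o["finger_force"],2))
E
python3 -m inch '[{"jaw":1,"dx":0.95,"dy":-0.5,"yaw":-0.21},{"jaw":1,"dx":0.95,"dy":-0.5},{"jaw":1,"dx":0.95,"dy":-0.5},{"jaw":1,"dx":0.95,"dy":-0.5},{"jaw":1,"dx":0.95,"dy":-0.5},{"jaw":1,"dx":0.95,"dy":-0.5},{"jaw":1,"dx":0.95,"dy":-0.5},{"jaw":1,"dx":0.95,"dy":-0.5},{"jaw":1,"dx":0.95,"dy":-0.5},{"jaw":1,"dx":0.95,"dy":-0.5},{"jaw":1,"dx":0.95,"dy":-0.5},{"jaw":1,"dx":0.95,"dy":-0.5},{"jaw":1,"dx":0.95,"dy":-0.5},{"jaw":1,"dx":0.95,"dy":-0.5},{"jaw":1,"dx":0.95,"dy":-0.5}]' 20
python3 -c "
from h import *
to([.433,.129,.15],16.2)"
```

```text
t 0.1 tcp [ 0.163  -0.6286  0.2179] h 14.54 units [ 18.82 -26.09   2.72] yaw -0.21 F [-0.17 -0.04 -0.27] w 0.0884 ff 0.0schema error: expected keys jaw, dx, dy, dz, yaw
```

All keys are needed in every row.

```bash

python3 -m inch '[{"jaw":1,"dx":0.95,"dy":-0.5,"dz":0,"yaw":-0.21},{"jaw":1,"dx":0.95,"dy":-0.5,"dz":0,"yaw":0},{"jaw":1,"dx":0.95,"dy":-0.5,"dz":0,"yaw":0},{"jaw":1,"dx":0.95,"dy":-0.5,"dz":0,"yaw":0},{"jaw":1,"dx":0.95,"dy":-0.5,"dz":0,"yaw":0},{"jaw":1,"dx":0.95,"dy":-0.5,"dz":0,"yaw":0},{"jaw":1,"dx":0.95,"dy":-0.5,"dz":0,"yaw":0},{"jaw":1,"dx":0.95,"dy":-0.5,"dz":0,"yaw":0},{"jaw":1,"dx":0.95,"dy":-0.5,"dz":0,"yaw":0},{"jaw":1,"dx":0.95,"dy":-0.5,"dz":0,"yaw":0},{"jaw":1,"dx":0.95,"dy":-0.5,"dz":0,"yaw":0},{"jaw":1,"dx":0.95,"dy":-0.5,"dz":0,"yaw":0},{"jaw":1,"dx":0.95,"dy":-0.5,"dz":0,"yaw":0},{"jaw":1,"dx":0.95,"dy":-0.5,"dz":0,"yaw":0}]' 20
python3 -c "
from h import *
to([.433,.129,.15],16.2)"
```

```text
time: 1.85
tcp_pos: [0.4353, -0.366, 0.2186]
ee_rot: [-0.0, 0.99, 0.143, 0.0]
wrist_force: [-0.7, 0.2, 0.9]
grip_width: 0.0003
finger_force: 0.0
t 1.85 tcp [ 0.4353 -0.366   0.2186] h 16.39 units [  5.44 -19.04   2.74] yaw 0.02 F [-0.72  0.17  0.91] w 0.0003 ff 0.0
```

```bash

python3 -m inch '[{"jaw":1,"dx":0.27,"dy":-0.95,"dz":0.14,"yaw":0.02},{"jaw":1,"dx":0.27,"dy":-0.95,"dz":0.14,"yaw":0},{"jaw":1,"dx":0.27,"dy":-0.95,"dz":0.14,"yaw":0},{"jaw":1,"dx":0.27,"dy":-0.95,"dz":0.14,"yaw":0},{"jaw":1,"dx":0.27,"dy":-0.95,"dz":0.14,"yaw":0},{"jaw":1,"dx":0.27,"dy":-0.95,"dz":0.14,"yaw":0},{"jaw":1,"dx":0.27,"dy":-0.95,"dz":0.14,"yaw":0},{"jaw":1,"dx":0.27,"dy":-0.95,"dz":0.14,"yaw":0},{"jaw":1,"dx":0.27,"dy":-0.95,"dz":0.14,"yaw":0},{"jaw":1,"dx":0.27,"dy":-0.95,"dz":0.14,"yaw":0},{"jaw":1,"dx":0.27,"dy":-0.95,"dz":0.14,"yaw":0},{"jaw":1,"dx":0.27,"dy":-0.95,"dz":0.14,"yaw":0},{"jaw":1,"dx":0.27,"dy":-0.95,"dz":0.14,"yaw":0},{"jaw":1,"dx":0.27,"dy":-0.95,"dz":0.14,"yaw":0},{"jaw":1,"dx":0.27,"dy":-0.95,"dz":0.14,"yaw":0},{"jaw":1,"dx":0.27,"dy":-0.95,"dz":0.14,"yaw":0},{"jaw":1,"dx":0.27,"dy":-0.95,"dz":0.14,"yaw":0},{"jaw":1,"dx":0.27,"dy":-0.95,"dz":0.14,"yaw":0},{"jaw":1,"dx":0.27,"dy":-0.95,"dz":0.14,"yaw":0},{"jaw":1,"dx":0.27,"dy":-0.95,"dz":0.14,"yaw":0}]'
python3 -c "
from h import *
to([.433,.129,.037],16.2)"
```

```text
time: 4.35
tcp_pos: [0.431, 0.1271, 0.1487]
ee_rot: [-0.0, 0.99, 0.141, -0.0]
wrist_force: [-0.2, 0.2, 0.2]
grip_width: 0.0003
finger_force: 0.0
t 4.35 tcp [0.431  0.1271 0.1487] h 16.23 units [ 0.1  -0.05  4.47] yaw 0.0 F [-0.2   0.16  0.16] w 0.0003 ff 0.0
```

```bash

python3 -m inch '[{"jaw":1,"dx":0,"dy":0,"dz":0.9,"yaw":0},{"jaw":1,"dx":0,"dy":0,"dz":0.9,"yaw":0},{"jaw":1,"dx":0,"dy":0,"dz":0.9,"yaw":0},{"jaw":1,"dx":0,"dy":0,"dz":0.9,"yaw":0},{"jaw":1,"dx":0,"dy":0,"dz":0.88,"yaw":0},{"jaw":1,"dx":0.3,"dy":0,"dz":0,"yaw":0},{"jaw":1,"dx":0.3,"dy":0,"dz":0,"yaw":0},{"jaw":1,"dx":0.3,"dy":0,"dz":0,"yaw":0},{"jaw":1,"dx":0.3,"dy":0,"dz":0,"yaw":0},{"jaw":1,"dx":0.25,"dy":0,"dz":0,"yaw":0},{"jaw":1,"dx":0.25,"dy":0,"dz":0,"yaw":0},{"jaw":1,"dx":0.2,"dy":0,"dz":0,"yaw":0}]'
python3 - <<'E'
from h import *
p=np.array([.5867,.1735]);a=np.radians(16.2);t=p-.101*np.array([np.cos(a),np.sin(a)])
to([*t,.037])
E
```

```text
time: 5.85
tcp_pos: [0.4784, 0.1382, 0.0367]
ee_rot: [-0.0, 0.99, 0.14, -0.0]
wrist_force: [0.0, -0.5, -0.2]
grip_width: 0.0007
finger_force: 0.0
t 5.85 tcp [0.4784 0.1382 0.0367] h 16.06 units [ 0.51 -0.15 -0.01] yaw -0.0 F [ 0.03 -0.46 -0.17] w 0.0007 ff 0.0
```

```bash

python3 -m inch '[{"jaw":1,"dx":0.12,"dy":0,"dz":0,"yaw":0},{"jaw":1,"dx":0.12,"dy":0,"dz":0,"yaw":0},{"jaw":1,"dx":0.12,"dy":0,"dz":0,"yaw":0}]'
python3 - <<'E'
from h import *
p=np.array([.5867,.1735]);a=np.radians(16.2);t=p-.101*np.array([np.cos(a),np.sin(a)])
to([*t,.037])
X=cloud(grab_frame("top"));Z=X[...,2];m=((Z>.042)&(Z<.06)).astype(np.uint8);m[:,:140]=0;m[:,290:]=0
n,l,s,c=cv2.connectedComponentsWithStats(m)
for i in range(1,n):
    if s[i,4]>40: print(s[i],np.round(cv2.minAreaRect((X[l==i][:,:2]*1000).astype(np.float32)),1) if 0 else cv2.minAreaRect((X[l==i][:,:2]*1000).astype(np.float32)))
E
```

```text
time: 6.22
tcp_pos: [0.4867, 0.1406, 0.0367]
ee_rot: [0.0, 0.99, 0.14, -0.0]
wrist_force: [0.2, 0.7, -0.0]
grip_width: 0.0003
finger_force: 0.0
t 6.22 tcp [0.4867 0.1406 0.0367] h 16.06 units [ 0.17 -0.15 -0.01] yaw -0.0 F [ 0.21  0.75 -0.04] w 0.0003 ff 0.0
[ 145  209  113   85 1603] ((597.8394775390625, 176.98951721191406), (137.9875030517578, 151.19137573242188), 16.110790252685547)
```

```bash

python3 -m inch '[{"jaw":1,"dx":0.12,"dy":0,"dz":0,"yaw":0},{"jaw":1,"dx":0.1,"dy":0,"dz":0,"yaw":0}]'
python3 -m inch '[{"jaw":1,"dx":0.08,"dy":0,"dz":0,"yaw":0},{"jaw":1,"dx":0.08,"dy":0,"dz":0,"yaw":0}]'
python3 -m inch '[{"jaw":1,"dx":0.06,"dy":0,"dz":0,"yaw":0}]'
```

```text
time: 6.52
tcp_pos: [0.4921, 0.1422, 0.0367]
ee_rot: [0.0, 0.99, 0.14, -0.0]
wrist_force: [0.3, -0.4, -0.1]
grip_width: 0.0004
finger_force: 0.0
time: 6.78
tcp_pos: [0.4959, 0.1433, 0.0367]
ee_rot: [-0.0, 0.99, 0.14, -0.0]
wrist_force: [0.5, -0.7, -0.1]
grip_width: 0.0007
finger_force: 0.0
time: 6.9
tcp_pos: [0.4973, 0.1437, 0.0367]
ee_rot: [0.0, 0.99, 0.14, -0.0]
wrist_force: [-0.5, 0.9, -0.9]
grip_width: 0.0001
finger_force: 0.0
```

```bash

python3 - <<'E'
from h import *
for n in("top","side"):
    f=grab_frame(n)
    if n=="side": cv2.imwrite("pics/push.png",f["frame"][200:440,200:500].repeat(2,0).repeat(2,1))
E
```

```text
(no output)
```

View pics/push.png

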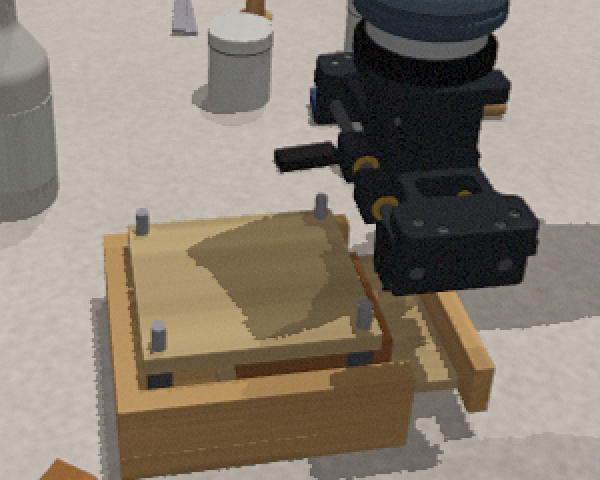

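The picture shows the board is still out, with its right end around crop pixel (480,390). The gripper looks to be beside or above it and nothing is being felt, so I'll check the camera against the arm.

```bash

python3 - <<'E'
from h import *
o=get_obs();print(o["tcp_pos"],o["joint_pos"].round(3))
for n in("side","top"):
    f=grab_frame(n);X=cloud(f);c=f["frame"].astype(int)
    cv2.imwrite(f"pics/{n}1.png",f["frame"])
    if n=="side":
        for v in range(290,360,8): print(v,[X[v,u].round(3).tolist() for u in (395,410,425,440,455)])
    else:
        Z=X[...,2];p=X[(Z>.09)&(Z<.3)&(X[...,0]>.35)&(X[...,0]<.65)&(X[...,1]>.0)&(X[...,1]<.3)]
        print("top gripper",p.min(0).round(3),p.max(0).round(3),np.median(p,0).round(3))
E
```

```text
[0.49731869 0.14373457 0.03669174] [-0.15   0.614 -0.278  1.984  0.292  0.581 -1.915]
290 [[0.51, 0.184, 0.155], [0.495, 0.192, 0.161], [0.48, 0.188, 0.16], [0.466, 0.192, 0.164], [0.397, -0.057, -0.0]]
298 [[0.509, 0.181, 0.142], [0.496, 0.209, 0.163], [0.482, 0.207, 0.164], [0.467, 0.205, 0.163], [0.452, 0.203, 0.164]]
306 [[0.508, 0.189, 0.137], [0.497, 0.223, 0.164], [0.482, 0.22, 0.163], [0.468, 0.218, 0.163], [0.453, 0.216, 0.163]]
314 [[0.508, 0.199, 0.135], [0.497, 0.235, 0.163], [0.483, 0.232, 0.163], [0.469, 0.232, 0.164], [0.455, 0.229, 0.163]]
322 [[0.504, 0.16, 0.094], [0.497, 0.243, 0.16], [0.483, 0.238, 0.158], [0.468, 0.232, 0.155], [0.453, 0.229, 0.154]]
330 [[0.503, 0.161, 0.084], [0.496, 0.239, 0.148], [0.481, 0.233, 0.144], [0.465, 0.225, 0.139], [0.45, 0.219, 0.137]]
338 [[0.508, 0.229, 0.128], [0.494, 0.233, 0.133], [0.479, 0.227, 0.13], [0.463, 0.222, 0.127], [0.448, 0.22, 0.127]]
346 [[0.497, 0.126, 0.03], [0.493, 0.231, 0.121], [0.464, 0.147, 0.052], [0.433, 0.082, -0.0], [0.413, 0.08, 0.0]]
354 [[0.498, 0.141, 0.03], [0.479, 0.138, 0.029], [0.465, 0.163, 0.054], [0.435, 0.097, -0.001], [0.415, 0.096, 0.0]]
top gripper [0.469 0.049 0.125] [0.557 0.142 0.3  ] [0.513 0.097 0.164]
```

View pics/top1.png

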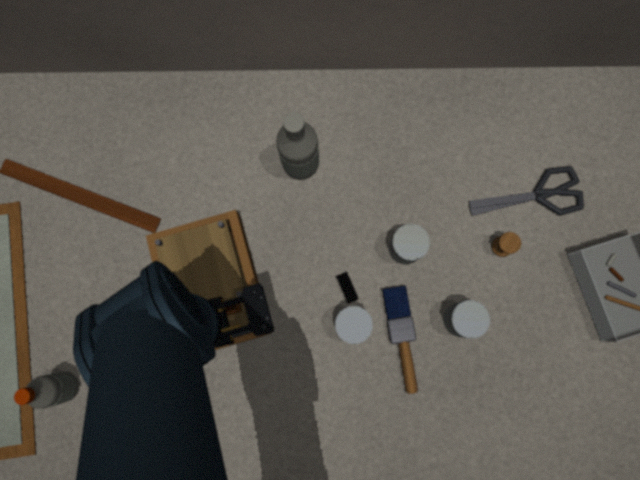

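The top view shows the gripper over the board at about (240,320), with its body bottom near z=0.12. That's higher than the reported TCP suggests, so I'll raise it and measure the fingertips.

```bash

python3 -m inch '[{"jaw":1,"dx":0,"dy":0,"dz":-0.8,"yaw":0},{"jaw":1,"dx":0,"dy":0,"dz":-0.8,"yaw":0},{"jaw":1,"dx":0,"dy":0,"dz":-0.8,"yaw":0},{"jaw":1,"dx":0,"dy":0,"dz":-0.8,"yaw":0},{"jaw":1,"dx":0,"dy":0,"dz":0,"yaw":0}]'
python3 - <<'E'
from h import *
o=get_obs();print(o["tcp_pos"])
f=grab_frame("side");X=cloud(f);cv2.imwrite("pics/s2.png",f["frame"][130:400,230:530].repeat(2,0).repeat(2,1))
h=np.append(o["tcp_pos"],1);c=f["camera_from_world"]@h;fl=240/np.tan(np.radians(f["vfov"])/2);print("tcp px",c[0]/c[2]*fl+f["cx"],c[1]/c[2]*fl+f["cy"])
q=X.reshape(-1,3);d=np.hypot(*(q[:,:2]-o["tcp_pos"][:2]).T);s=q[(d<.025)&(q[:,2]>.078)];print(len(s),s.min(0),np.sort(s[:,2])[:12].round(3))
E
```

```text
time: 7.72
tcp_pos: [0.4982, 0.144, 0.1178]
ee_rot: [-0.0, 0.99, 0.14, 0.001]
wrist_force: [-0.8, -0.2, -0.1]
grip_width: 0.0009
finger_force: 0.0
[0.49817805 0.14397322 0.11780695]
tcp px 401.7700186070765 297.3424848509631
922 [0.4841318  0.13140993 0.13626737] [0.136 0.137 0.137 0.137 0.137 0.137 0.138 0.138 0.138 0.138 0.139 0.139]
```

View pics/s2.png

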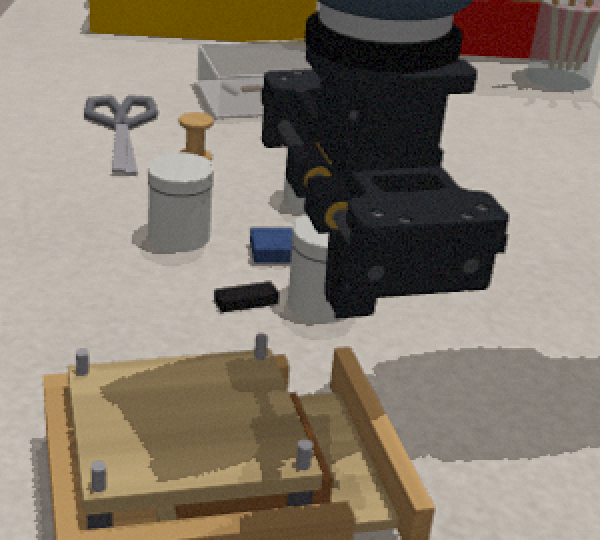

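The closed fingertip is at about image (405,286) (crop (350,312)). That puts it about 19 mm higher than the reported TCP, so the push passed over the board. I'll go back and push 19 to 23 mm lower.

```bash

python3 -m inch '[{"jaw":1,"dx":-0.9,"dy":0,"dz":0,"yaw":0},{"jaw":1,"dx":-0.9,"dy":0,"dz":0,"yaw":0},{"jaw":1,"dx":-0.9,"dy":0,"dz":0,"yaw":0},{"jaw":1,"dx":0,"dy":0,"dz":0.85,"yaw":0},{"jaw":1,"dx":0,"dy":0,"dz":0.85,"yaw":0},{"jaw":1,"dx":0,"dy":0,"dz":0.85,"yaw":0},{"jaw":1,"dx":0,"dy":0,"dz":0.85,"yaw":0},{"jaw":1,"dx":0,"dy":0,"dz":0.75,"yaw":0},{"jaw":1,"dx":0,"dy":0,"dz":0,"yaw":0},{"jaw":1,"dx":0.4,"dy":0,"dz":0,"yaw":0},{"jaw":1,"dx":0.4,"dy":0,"dz":0,"yaw":0},{"jaw":1,"dx":0.3,"dy":0,"dz":0,"yaw":0},{"jaw":1,"dx":0.3,"dy":0,"dz":0,"yaw":0},{"jaw":1,"dx":0.3,"dy":0,"dz":0,"yaw":0}]'
python3 - <<'E'
from h import *
p=np.array([.5867,.1735]);a=np.radians(16.2);t=p-.101*np.array([np.cos(a),np.sin(a)])
to([*t,.014])
E
```

```text
time: 9.52
tcp_pos: [0.4733, 0.1367, 0.013]
ee_rot: [0.0, 0.99, 0.14, -0.0]
wrist_force: [-2.3, -0.5, 1.6]
grip_width: 0.0003
finger_force: 1.2
t 9.53 tcp [0.4733 0.1367 0.013 ] h 16.07 units [ 0.73 -0.15 -0.04] yaw -0.0 F [-2.32 -0.48  1.6 ] w 0.0003 ff 1.24
```

Contact now, at about 2.3 N. Pushing on.

```bash

python3 -m inch '[{"jaw":1,"dx":0.2,"dy":0,"dz":0,"yaw":0},{"jaw":1,"dx":0.2,"dy":0,"dz":0,"yaw":0},{"jaw":1,"dx":0.1,"dy":0,"dz":0,"yaw":0}]'
python3 -m inch '[{"jaw":1,"dx":0.1,"dy":0,"dz":0,"yaw":0},{"jaw":1,"dx":0.1,"dy":0,"dz":0,"yaw":0}]'
```

```text
time: 9.9
tcp_pos: [0.4854, 0.1403, 0.0129]
ee_rot: [-0.0, 0.99, 0.14, 0.0]
wrist_force: [-1.9, -0.3, 1.5]
grip_width: 0.0003
finger_force: 1.1
time: 10.15
tcp_pos: [0.4868, 0.1405, 0.0124]
ee_rot: [0.001, 0.99, 0.14, -0.003]
wrist_force: [-13.1, -3.1, 8.6]
grip_width: 0.0002
finger_force: 6.5
```

Stop felt, at about 14 N. One slight extra press, then I'll back off, rise, open and look.

```bash

python3 -m inch '[{"jaw":1,"dx":0.06,"dy":0,"dz":0,"yaw":0},{"jaw":1,"dx":0,"dy":0,"dz":0,"yaw":0}]'
python3 -m inch '[{"jaw":1,"dx":-0.4,"dy":0,"dz":0,"yaw":0},{"jaw":1,"dx":-0.8,"dy":0,"dz":0,"yaw":0},{"jaw":-1,"dx":-0.5,"dy":0.5,"dz":-0.95,"yaw":0},{"jaw":-1,"dx":0,"dy":0.95,"dz":-0.95,"yaw":0},{"jaw":-1,"dx":0,"dy":0.95,"dz":-0.95,"yaw":0},{"jaw":-1,"dx":0,"dy":0.95,"dz":-0.95,"yaw":0},{"jaw":-1,"dx":0,"dy":0.95,"dz":-0.95,"yaw":0},{"jaw":-1,"dx":0,"dy":0.95,"dz":0,"yaw":0}]'
python3 - <<'E'
from h import *
f=grab_frame("top");X=cloud(f);Z=X[...,2]
m=((Z>.042)&(Z<.06)).astype(np.uint8);m[:,:140]=0;m[:,290:]=0
n,l,s,c=cv2.connectedComponentsWithStats(m)
for i in range(1,n):
    if s[i,4]>40: print(s[i],cv2.minAreaRect((X[l==i][:,:2]*1000).astype(np.float32)))
a=np.radians(16.2);q=X[(Z>.05)&(Z<.056)][:,:2]-[.5867,.1735];r=q@np.array([[np.cos(a),-np.sin(a)],[np.sin(a),np.cos(a)]])
r=r[(abs(r[:,1])<.08)&(r[:,0]>-.16)&(r[:,0]<0)];print("min press x",np.percentile(r[:,0],[0.5,2,5]).round(4))
g=grab_frame("side");S=cloud(g).reshape(-1,3);o=get_obs()
print(o["tcp_pos"],o["grip_width"])
d=np.hypot(*(S[:,:2]-o["tcp_pos"][:2]).T);s=S[(d<.06)&(S[:,2]>.09)];print(np.sort(s[:,2])[:15].round(3))
to([.5006,-.0636,.12],90)
E
```

```text
time: 10.4
tcp_pos: [0.4867, 0.1405, 0.0122]
ee_rot: [0.001, 0.99, 0.14, -0.004]
wrist_force: [-11.9, -2.3, 9.2]
grip_width: 0.0005
finger_force: 6.4
time: 11.4
tcp_pos: [0.4894, 0.0034, 0.1338]
ee_rot: [0.0, 0.99, 0.14, 0.003]
wrist_force: [0.8, 0.1, -0.3]
grip_width: 0.0583
finger_force: 0.0
[ 145  209  113  131 2440] ((581.1768798828125, 171.92715454101562), (172.81031799316406, 150.90963745117188), 16.15101432800293)
min press x [-0.0919 -0.0914 -0.0902]
[0.48844516 0.00131203 0.13233926] 0.06642348768335449
[0.152 0.152 0.152 0.152 0.153 0.153 0.153 0.153 0.153 0.153 0.153 0.153
 0.153 0.153 0.153]
t 11.5 tcp [0.4884 0.0013 0.1323] h 15.8 units [-2.6   0.49  0.49] yaw -9.27 F [ 0.08  0.34 -0.82] w 0.0664 ff 0.0
```

The tray is home: its front board is merged with the cheeks, outer face at press x = -92 mm. The open tips also sit about 19.5 mm above the reported TCP. Next I'll check the finger space around each tin.

```bash

python3 - <<'E'
from h import *
X=np.load("top0.npz")["X"].reshape(-1,3);X=X[~np.isnan(X[:,2])]
for c in [(.5005,-.0637),(.6277,-.154),(.5092,-.240)]:
  for h in (16,0,-20,40):
    a=np.radians(h);q=X[:,:2]-c;u=q@[np.cos(a),np.sin(a)];v=q@[np.sin(a),-np.cos(a)]
    print(c,h,[X[(abs(u)<.016)&(s*v>.033)&(s*v<.068),2].max().round(3) for s in(1,-1)])
to([.5005,-.0637,.12],16)
E
```

```text
(0.5005, -0.0637) 16 [np.float64(0.023), np.float64(0.005)]
(0.5005, -0.0637) 0 [np.float64(0.024), np.float64(0.005)]
(0.5005, -0.0637) -20 [np.float64(0.023), np.float64(0.005)]
(0.5005, -0.0637) 40 [np.float64(0.021), np.float64(0.005)]
(0.6277, -0.154) 16 [np.float64(0.004), np.float64(0.005)]
(0.6277, -0.154) 0 [np.float64(0.004), np.float64(0.004)]
(0.6277, -0.154) -20 [np.float64(0.004), np.float64(0.004)]
(0.6277, -0.154) 40 [np.float64(0.004), np.float64(0.005)]
(0.5092, -0.24) 16 [np.float64(0.004), np.float64(0.004)]
(0.5092, -0.24) 0 [np.float64(0.004), np.float64(0.004)]
(0.5092, -0.24) -20 [np.float64(0.003), np.float64(0.005)]
(0.5092, -0.24) 40 [np.float64(0.004), np.float64(0.004)]
t 11.5 tcp [0.4884 0.0013 0.1323] h 15.8 units [-0.25  2.63  0.49] yaw -0.02 F [ 0.08  0.34 -0.82] w 0.0664 ff 0.0
```

```bash

python3 -m inch '[{"jaw":-1,"dx":-0.08,"dy":0.88,"dz":0,"yaw":0},{"jaw":-1,"dx":-0.08,"dy":0.88,"dz":0,"yaw":0},{"jaw":-1,"dx":-0.08,"dy":0.87,"dz":0,"yaw":0},{"jaw":-1,"dx":0,"dy":0,"dz":0.5,"yaw":0},{"jaw":-1,"dx":0,"dy":0,"dz":0,"yaw":0}]' 25
python3 -c "
from h import *
to([.5005,-.0637,.0125],16)"
```

```text
time: 12.12
tcp_pos: [0.4982, -0.059, 0.1179]
ee_rot: [-0.001, 0.99, 0.14, -0.001]
wrist_force: [0.8, 0.2, 0.4]
grip_width: 0.0879
finger_force: 0.0
t 12.12 tcp [ 0.4982 -0.059   0.1179] h 16.15 units [0.04 0.21 4.21] yaw 0.02 F [0.83 0.22 0.44] w 0.0879 ff 0.0
```

```bash

python3 -m inch '[{"jaw":-1,"dx":0.04,"dy":0.2,"dz":0.7,"yaw":0},{"jaw":-1,"dx":0,"dy":0,"dz":0.9,"yaw":0},{"jaw":-1,"dx":0,"dy":0,"dz":0.9,"yaw":0},{"jaw":-1,"dx":0,"dy":0,"dz":0.9,"yaw":0},{"jaw":-1,"dx":0,"dy":0,"dz":0.8,"yaw":0},{"jaw":-1,"dx":0,"dy":0,"dz":0,"yaw":0},{"jaw":1,"dx":0,"dy":0,"dz":0,"yaw":0},{"jaw":1,"dx":0,"dy":0,"dz":0,"yaw":0},{"jaw":1,"dx":0,"dy":0,"dz":0,"yaw":0},{"jaw":1,"dx":0,"dy":0,"dz":0,"yaw":0}]' 25
```

```text
time: 13.38
tcp_pos: [0.5021, -0.0656, 0.0147]
ee_rot: [0.0, 0.99, 0.14, 0.0]
wrist_force: [-0.4, -0.6, 2.5]
grip_width: 0.0546
finger_force: 24.9
```

```bash

python3 -m inch '[{"jaw":1,"dx":0,"dy":0,"dz":-0.3,"yaw":0},{"jaw":1,"dx":0,"dy":0,"dz":-0.4,"yaw":0},{"jaw":1,"dx":0,"dy":0,"dz":0,"yaw":0},{"jaw":1,"dx":0,"dy":0,"dz":0,"yaw":0}]'
python3 -m inch '[{"jaw":1,"dx":0,"dy":0,"dz":0,"yaw":0}]'
```

```text
time: 13.88
tcp_pos: [0.5015, -0.0653, 0.0317]
ee_rot: [-0.0, 0.99, 0.14, -0.0]
wrist_force: [0.2, 0.3, -5.4]
grip_width: 0.0549
finger_force: 24.9
time: 14.0
tcp_pos: [0.5014, -0.0652, 0.0314]
ee_rot: [-0.0, 0.99, 0.14, -0.0]
wrist_force: [-0.1, -0.1, -5.4]
grip_width: 0.0543
finger_force: 24.9
```

It pulls 5.4 N, about 0.55 kg, so this is the heavy tin. Carrying it over the plate.

```bash

python3 -m inch '[{"jaw":1,"dx":0,"dy":0,"dz":-0.5,"yaw":0},{"jaw":1,"dx":0,"dy":0,"dz":-0.8,"yaw":0},{"jaw":1,"dx":0,"dy":0,"dz":-0.9,"yaw":0},{"jaw":1,"dx":0,"dy":0,"dz":-0.9,"yaw":0},{"jaw":1,"dx":0,"dy":0,"dz":-0.5,"yaw":0},{"jaw":1,"dx":0.2,"dy":-0.3,"dz":0,"yaw":0},{"jaw":1,"dx":0.42,"dy":-0.58,"dz":0,"yaw":0},{"jaw":1,"dx":0.42,"dy":-0.58,"dz":0,"yaw":0},{"jaw":1,"dx":0.42,"dy":-0.58,"dz":0,"yaw":0},{"jaw":1,"dx":0.42,"dy":-0.58,"dz":0,"yaw":0},{"jaw":1,"dx":0.42,"dy":-0.58,"dz":0,"yaw":0},{"jaw":1,"dx":0.42,"dy":-0.58,"dz":0,"yaw":0},{"jaw":1,"dx":0.42,"dy":-0.58,"dz":0,"yaw":0},{"jaw":1,"dx":0.42,"dy":-0.58,"dz":0,"yaw":0},{"jaw":1,"dx":0.42,"dy":-0.58,"dz":0,"yaw":0},{"jaw":1,"dx":0.42,"dy":-0.58,"dz":0,"yaw":0},{"jaw":1,"dx":0.42,"dy":-0.58,"dz":0,"yaw":0},{"jaw":1,"dx":0.42,"dy":-0.58,"dz":0,"yaw":0},{"jaw":1,"dx":0.42,"dy":-0.58,"dz":0,"yaw":0},{"jaw":1,"dx":0.3,"dy":-0.3,"dz":0,"yaw":0}]'
python3 -m inch '[{"jaw":1,"dx":0,"dy":0,"dz":0,"yaw":0},{"jaw":1,"dx":0,"dy":0,"dz":0,"yaw":0}]'
python3 - <<'E'
from h import *
to([.5867,.1735,.09],16.2)
S=cloud(grab_frame("side")).reshape(-1,3);o=get_obs()
d=np.hypot(*(S[:,:2]-o["tcp_pos"][:2]).T);s=S[(d<.04)&(S[:,2]>.08)];print(np.sort(s[:,2])[:300:20].round(3))
E
```

```text
time: 16.5
tcp_pos: [0.5888, 0.1732, 0.1217]
ee_rot: [-0.0, 0.99, 0.14, 0.0]
wrist_force: [-0.4, 0.4, -6.5]
grip_width: 0.0545
finger_force: 24.9
time: 16.75
tcp_pos: [0.5884, 0.1704, 0.1215]
ee_rot: [0.0, 0.99, 0.139, -0.0]
wrist_force: [-0.1, 0.2, -6.3]
grip_width: 0.0543
finger_force: 24.9
t 16.75 tcp [0.5884 0.1704 0.1215] h 16.01 units [-0.03 -0.14  1.26] yaw -0.02 F [-0.11  0.19 -6.31] w 0.0543 ff 24.88
[0.105 0.107 0.108 0.108 0.109 0.11  0.11  0.111 0.112 0.112 0.112 0.113
 0.114 0.114 0.115]
```

```bash

python3 -m inch '[{"jaw":1,"dx":-0.03,"dy":-0.14,"dz":0.3,"yaw":-0.02},{"jaw":1,"dx":0,"dy":0,"dz":0.4,"yaw":0},{"jaw":1,"dx":0,"dy":0,"dz":0.3,"yaw":0},{"jaw":1,"dx":0,"dy":0,"dz":0.2,"yaw":0},{"jaw":1,"dx":0,"dy":0,"dz":0.1,"yaw":0},{"jaw":1,"dx":0,"dy":0,"dz":0,"yaw":0}]'
python3 -m inch '[{"jaw":1,"dx":0,"dy":0,"dz":0.08,"yaw":0},{"jaw":1,"dx":0,"dy":0,"dz":0.08,"yaw":0},{"jaw":1,"dx":0,"dy":0,"dz":0.08,"yaw":0},{"jaw":1,"dx":0,"dy":0,"dz":0,"yaw":0}]'
```

```text
time: 17.55
tcp_pos: [0.5869, 0.1747, 0.0891]
ee_rot: [-0.0, 0.99, 0.141, -0.0]
wrist_force: [-0.6, 0.1, -7.1]
grip_width: 0.0544
finger_force: 24.9
time: 18.05
tcp_pos: [0.5871, 0.1747, 0.0834]
ee_rot: [-0.0, 0.99, 0.141, 0.0]
wrist_force: [-0.7, 0.3, -4.3]
grip_width: 0.0542
finger_force: 24.9
```

```bash

python3 -m inch '[{"jaw":1,"dx":0,"dy":0,"dz":0.06,"yaw":0},{"jaw":1,"dx":0,"dy":0,"dz":0.06,"yaw":0},{"jaw":1,"dx":0,"dy":0,"dz":0.05,"yaw":0},{"jaw":1,"dx":0,"dy":0,"dz":0,"yaw":0}]'
python3 -m inch '[{"jaw":1,"dx":0,"dy":0,"dz":0.04,"yaw":0},{"jaw":1,"dx":0,"dy":0,"dz":0.02,"yaw":0},{"jaw":1,"dx":0,"dy":0,"dz":0,"yaw":0}]'
```

```text
time: 18.55
tcp_pos: [0.5871, 0.1748, 0.0789]
ee_rot: [-0.0, 0.99, 0.141, 0.0]
wrist_force: [0.5, 0.6, -3.3]
grip_width: 0.0545
finger_force: 24.9
time: 18.92
tcp_pos: [0.5871, 0.1748, 0.0777]
ee_rot: [-0.0, 0.99, 0.141, 0.0]
wrist_force: [-0.6, -0.5, 0.4]
grip_width: 0.0546
finger_force: 24.9
```

Force is now 0, so the tin rests on the closed plate. I'll open slowly, then rise.

```bash

python3 -m inch '[{"jaw":0.2,"dx":0,"dy":0,"dz":0,"yaw":0},{"jaw":0,"dx":0,"dy":0,"dz":0,"yaw":0},{"jaw":-0.3,"dx":0,"dy":0,"dz":0,"yaw":0},{"jaw":-0.6,"dx":0,"dy":0,"dz":0,"yaw":0},{"jaw":-0.9,"dx":0,"dy":0,"dz":0,"yaw":0},{"jaw":-0.9,"dx":0,"dy":0,"dz":0,"yaw":0}]' 5
python3 -m inch '[{"jaw":-0.9,"dx":0,"dy":0,"dz":-0.3,"yaw":0},{"jaw":-0.9,"dx":0,"dy":0,"dz":-0.7,"yaw":0},{"jaw":-0.9,"dx":0,"dy":0,"dz":-0.9,"yaw":0},{"jaw":-0.9,"dx":0,"dy":0,"dz":-0.9,"yaw":0},{"jaw":-0.9,"dx":0,"dy":0,"dz":-0.9,"yaw":0},{"jaw":-0.9,"dx":0,"dy":0.9,"dz":-0.9,"yaw":0},{"jaw":-0.9,"dx":0,"dy":0.9,"dz":0,"yaw":0},{"jaw":-0.9,"dx":0,"dy":0.9,"dz":0,"yaw":0},{"jaw":-0.9,"dx":0,"dy":0.9,"dz":0,"yaw":0},{"jaw":-0.9,"dx":0,"dy":0.9,"dz":0,"yaw":0},{"jaw":-0.9,"dx":0,"dy":0.9,"dz":0,"yaw":0},{"jaw":-0.9,"dx":0,"dy":0.9,"dz":0,"yaw":0},{"jaw":-0.9,"dx":0,"dy":0.9,"dz":0,"yaw":0},{"jaw":-0.9,"dx":0,"dy":0.9,"dz":0,"yaw":0},{"jaw":-0.9,"dx":0,"dy":0,"dz":0,"yaw":0},{"jaw":-0.9,"dx":0,"dy":0,"dz":0,"yaw":0}]'
python3 - <<'E'
from h import *
f=grab_frame("top");X=cloud(f);Z=X[...,2];g=grab_frame("side");S=cloud(g)
cv2.imwrite("pics/end.png",g["frame"])
def pr(q):
    a=np.radians(16.2);return (q[...,:2]-[.5867,.1735])@np.array([[np.cos(a),-np.sin(a)],[np.sin(a),np.cos(a)]])
for n,Y in(("top",X),("side",S)):
    r=pr(Y);k=(abs(r[...,0])<.05)&(abs(r[...,1])<.05)
    t=Y[k&(Y[...,2]>.11)&(Y[...,2]<.16)]
    print(n,"tin top",t.mean(0).round(4) if len(t) else 0,len(t),"press xy",pr(t[t[:,2]>np.median(t[:,2])-.003]).mean(0).round(4))
    pl=Y[(np.hypot(r[...,0],r[...,1])>.034)&(abs(r[...,0])<.045)&(abs(r[...,1])<.045)&(Y[...,2]<.09)]
    print("plate z",np.median(pl[:,2]).round(4))
r=pr(X);b=r[(Z>.05)&(Z<.056)&(abs(r[...,1])<.08)&(r[...,0]>-.16)&(r[...,0]<0)];print("board",np.percentile(b[:,0],[.5,2]))
to([.5,0,.2])
E
```

```text
time: 19.68
tcp_pos: [0.5868, 0.1747, 0.0774]
ee_rot: [-0.0, 0.99, 0.141, -0.0]
wrist_force: [0.1, 0.8, -0.9]
grip_width: 0.0835
finger_force: 0.0
time: 21.68
tcp_pos: [0.6432, -0.0187, 0.1923]
ee_rot: [-0.001, 0.99, 0.142, -0.0]
wrist_force: [0.3, 1.2, -0.3]
grip_width: 0.0838
finger_force: 0.0
top tin top [0.5847 0.1753 0.1327] 1338 press xy [-0.0005  0.0037]
plate z 0.0636
side tin top [0.583  0.1838 0.1282] 2045 press xy [-0.002   0.0046]
plate z 0.0626
board [-0.09200461 -0.09167608]
t 21.77 tcp [ 0.6432 -0.0182  0.1924] h 16.33 units [-5.29 -2.31 -0.3 ] yaw -0.0 F [ 0.55  0.98 -0.23] w 0.0839 ff 0.0
```

View pics/end.png

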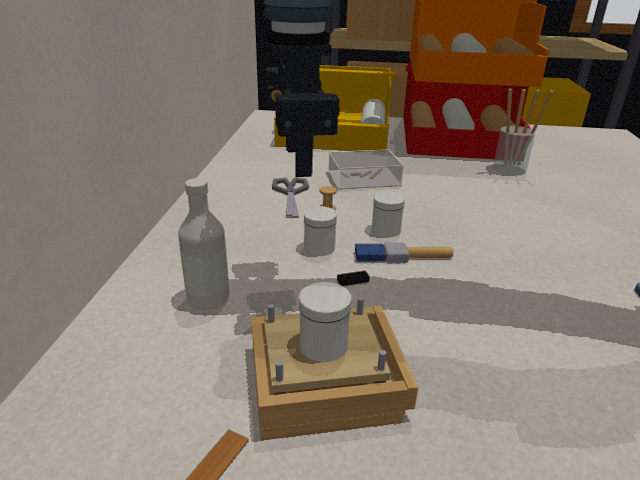

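The tin stands upright at (325,325), centred on the sunken plate (z = 0.063). The tray is home, both light tins stand at (320,232) and (388,215), and the bottle stands at (204,245).

```bash
python3 -c "
from workcell import *
print(finish_job())"
```

```text
the job is handed in; nothing more can be done
None
```

The job is handed in: the tray is fully home, the heavy tin (about 0.6 kg by feel) stands upright within about 5 mm of the press plate's centre with the press closed, and the light tins and glue bottle are still standing (about 22 s used).

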